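# Set out service parts in order of height

### The arm

A 6-joint arm with a two-finger parallel gripper is mounted at the origin on a cart in front of the work surface, level with it; the furniture and walls round the work are solid. World frame = base frame: x ahead of the robot, y to its left, z up, the work surface at z = 0. Lengths are in mm, angles in rad, forces in N, time in s.
With the tool pointing down it reaches from about 275 to 825 mm from the base axis. Payload 5.2 kg.
Tool frame: the origin (TCP) lies at the very end of the fingers, on their centre line; the grasp point (between the pads) lies 19 mm behind it; z points along the fingers, y is the line along which they close (so a half turn about z gives the same grasp; the last joint's range is limited). The gripper opens to 93 mm and grips with 3 to 60 N. Pads are 15 mm wide; open, the fingers measure 128 mm over their backs; the gripper's body (75 mm by 188 mm) begins 65 mm behind the grasp point.
Start: joints at [-1.52, 0.259, 1.535, -0, 1.348, -0.203], TCP at [138.117, -532.38, 218.653] pointing down, gripper open.
Joint ranges: [-3.14, 3.14], [-0.91, 2.08], [0.19, 2.58], [-1.22, 4.36], [0.22, 2.71], [-3.12, 3.12]. Speed limits (rad/s): [2.57, 2.57, 3.14, 3.14, 3.14, 3.14].

### API

Orientations are given as [roll, pitch, yaw] about the fixed x, y, z axes, in that order (R = Rz(yaw) Ry(pitch) Rx(roll)).
In Python, from bench import robot gives the robot as it stands. The module is installed in compiled form; this text tells all that it offers. Calls block until the motion is done:
- robot.move_ptp(position, orientation): joint-space move of the TCP to a pose.
- robot.move_linear(position, ori=None, speed=150, f_stop=None): straight line of the TCP; ori=None keeps the orientation; speed is the mean speed in mm/s. With f_stop (N) it stops when the force on the tool has changed by that much, and returns True; else False.
- robot.move_j(angles): joint-space move.
- robot.move_gripper(opening): opening from 0.0 (shut) to 1.0 (fully open); the grip force is fixed at half the most; returns when the fingers have stopped.
- robot.sleep(seconds).
- robot.inverse_kinematics(position, orientation): joint angles nearest the present ones, or None.
- robot.get_image(name): name is "scene" or "side" or "wrist"; returns a dict with "img" (400x640x3 uint8, blue, green, red), "fovy" (degrees; the focal length in pixels is half the picture's height over the tangent of half this angle, whatever the lens; pixels are square), "cx", "cy" (the principal point, pixels), "k1" (the pictures are not rectified: a ray, as slopes to the right and down, at radius r is drawn at 1 + k1 r^2 times it, then the intrinsics apply), "eye" and "orientation" of the camera in the world. Camera axes: x right, y down, z forward; pixel columns grow to the right and rows downward; lengths in mm; the calibration is good to about 2 mm. A picture is of the moment at which its call begins. There is no depth.
A pose or a line that the arm cannot do raises robot.MotionError and nothing moves.
- robot.hand_in(): hands the job in; it is judged then, once.
Readings, each from a call of its own:
- robot.current_t(): time.
- robot.current_qpos(): joint angles.
- robot.current_joint_vel(): joint speeds.
- robot.current_joint_efforts(): joint torques, N m.
- robot.current_tcp_pos(): TCP position.
- robot.current_eef_rot(): TCP orientation.
- robot.current_contact_force(): force on the tool from outside, world axes, zero at the start.
- robot.current_ft_torque(): the same for the moment, N m.
- robot.current_gripper_width(): opening from 0.0 (shut) to 1.0 (fully open).
- robot.current_finger_force(): force on a finger pad.
Only numpy, scipy, OpenCV 4.12 (cv2) and the standard library are available. Lean on these libraries where they do the work, as an engineer would, in place of code of your own. Each camera call takes 0.05 s, during which the arm holds its last target. There are 200 camera calls.

### The job

Set the four service parts (grinder burr ring, brass valve, brew piston, tablet jar) upright on the four rubber pads of the aluminium rail, one to a pad and centred, in order of height: the lowest on the pad beside the low pin, rising to the tallest on the pad beside the tall pin. Leave the brew group half, the grease tube and the multimeter where they are.

Things in the scene. Friction and masses are not known exactly. Their poses are not given: they have to be found in the camera images.
- burr: steel grinder burr: a flat grey ring 58 mm across and 14 mm high, lying flat on the bench; treat it as a solid disc (grasp it across the outside). Origin at the centre of its underside, z up.
- valve: brass valve body, 46 mm high, footprint 26 mm (x) by 49 mm (y), standing upright. Origin at the middle of that footprint, on the underside. A block 26 x 29 mm, 22 mm high, is centred 10 mm from the origin along its +y; on the block stands a round upright stem, 16 mm in diameter, from 22 to 46 mm height, its axis also 10 mm from the origin along +y. A side pipe runs from the block to -y. Grasp the stem.
- piston: cream-white brew piston with a dark red seal, 55 mm high, standing upright: round foot 57 mm across and 17 mm high, neck 25 mm across, and a round head 28 mm across from 41 to 55 mm height. Grasp the head. Origin at the centre of the underside, z up.
- jar: white round jar of cleaning tablets with a blue lid, closed, 65 mm in diameter and 96 mm high, 0.13 kg, standing upright. Origin at the centre of the underside, z up.
- pad_1: round dark rubber pad number 1 of four in a row on the aluminium rail, 72 mm across and 3 mm high, fixed. Origin at the centre of its top face, which lies 11 mm above the bench and 3 mm above the rail. z up; the pad's y axis runs along the rail. Pads are 90 mm apart, pads 1 to 4 follow one another along +y (pad 1 is an end pad). The rail is a flat bar 90 mm wide, 460 mm long, 8 mm thick, fixed to the bench.
- pad_2: round dark rubber pad number 2 of four in a row on the aluminium rail, 72 mm across and 3 mm high, fixed. Origin at the centre of its top face, which lies 11 mm above the bench and 3 mm above the rail. z up; the pad's y axis runs along the rail. Pads are 90 mm apart, pads 1 to 4 follow one another along +y (pad 2 is an inner pad). The rail is a flat bar 90 mm wide, 460 mm long, 8 mm thick, fixed to the bench.
- pad_3: round dark rubber pad number 3 of four in a row on the aluminium rail, 72 mm across and 3 mm high, fixed. Origin at the centre of its top face, which lies 11 mm above the bench and 3 mm above the rail. z up; the pad's y axis runs along the rail. Pads are 90 mm apart, pads 1 to 4 follow one another along +y (pad 3 is an inner pad). The rail is a flat bar 90 mm wide, 460 mm long, 8 mm thick, fixed to the bench.
- pad_4: round dark rubber pad number 4 of four in a row on the aluminium rail, 72 mm across and 3 mm high, fixed. Origin at the centre of its top face, which lies 11 mm above the bench and 3 mm above the rail. z up; the pad's y axis runs along the rail. Pads are 90 mm apart, pads 1 to 4 follow one another along +y (pad 4 is an end pad). The rail is a flat bar 90 mm wide, 460 mm long, 8 mm thick, fixed to the bench.
- low_pin: the low pin: a steel button 26 mm across and 10 mm high, fixed on the rail at one of its two ends, 60 mm beyond the centre of the end pad; which end varies. The lowest part goes beside it. Origin at the centre of its underside.
- tall_pin: the tall pin: a thin steel pin 16 mm across (22 mm at its foot) and 70 mm high, fixed on the other end of the rail, 60 mm beyond the centre of that end pad. The tallest part goes beside it. Origin at the centre of its underside.
- brew_half: black brew group half, 76 x 100 x 70 mm, standing behind the rail. To be left alone. Origin at the centre of its underside.
- grease: white grease tube with a red cap, 42 x 122 x 28 mm, lying near the left edge of the bench. To be left alone. Origin at the centre of its underside, the long way is y.
- meter: yellow and black multimeter lying on its back, 138 x 68 x 45 mm, behind the rail, to the left. To be left alone. Origin at the centre of its underside, the long way is x.
There are look-alikes about, which are no part of the job. What is shaped like the piston but purple is not meant.

How it is judged (in metres and radians):
At the end, for the whole second after the job is handed in: From the low pin on: burr, valve, piston, jar, one to a pad, upright within 0.1 rad, resting on the pad, centred within 14 mm (the valve by its stem or its footprint, or between), released and at rest (((horizontal distance between low_pin and pad_1 below 0.1 m and horizontal distance between burr and pad_1 below 0.014 m and z of burr in the frame of pad_1 between -0.004 and 0.006 m and angle between each of burr, valve, piston, jar's own z axis and vertical below 0.1 rad and x of pad_2 in the frame of valve between -0.014 and 0.014 m and y of pad_2 in the frame of valve between -0.012 and 0.022 m and z of valve in the frame of pad_2 between -0.004 and 0.006 m and horizontal distance between piston and pad_3 below 0.014 m and z of piston in the frame of pad_3 between -0.004 and 0.006 m and horizontal distance between jar and pad_4 below 0.014 m and z of jar in the frame of pad_4 between -0.004 and 0.006 m) or (horizontal distance between low_pin and pad_4 below 0.1 m and horizontal distance between burr and pad_4 below 0.014 m and z of burr in the frame of pad_4 between -0.004 and 0.006 m and angle between each of burr, valve, piston, jar's own z axis and vertical below 0.1 rad and x of pad_3 in the frame of valve between -0.014 and 0.014 m and y of pad_3 in the frame of valve between -0.012 and 0.022 m and z of valve in the frame of pad_3 between -0.004 and 0.006 m and horizontal distance between piston and pad_2 below 0.014 m and z of piston in the frame of pad_2 between -0.004 and 0.006 m and horizontal distance between jar and pad_1 below 0.014 m and z of jar in the frame of pad_1 between -0.004 and 0.006 m)) and linear speed of each of burr, valve, piston, jar below 0.02 m/s); the robot touches nothing.
It fails at once if the brew group half is shifted by more than 15 mm (distance of brew_half from where it was at the start of the episode above 0.015 m).
It fails at once if the grease tube is shifted by more than 15 mm (distance of grease from where it was at the start of the episode above 0.015 m).
It fails at once if the multimeter is shifted by more than 15 mm (distance of meter from where it was at the start of the episode above 0.015 m).
It also fails if it takes over 99 s, if anything falls off the work surface, if the arm or the gripper's body presses on something with over 40 N, if the wrist force passes 120 N, or if a joint passes its speed limit or range.

## Working session

There is one attempt and no reset: what is moved stays moved. The work goes in short steps, each a Python script; the robot and the scene stay as the last script left them, time stands still between calls to the robot, and variables do not carry over. Pictures are saved under pics/ and viewed, at most 14 in all, crops included, and the job is handed in when it is done.

```bash
mkdir -p pics; cat > h.py <<'E'
import numpy as np, cv2, pickle
from scipy.spatial.transform import Rotation as Rot
def K(c):
    f=200/np.tan(np.radians(c["fovy"])/2); return f
def ray(c,u,v):
    f=K(c); d=np.array([(u-c["cx"])/f,(v-c["cy"])/f]); s=d.copy()
    for _ in range(20): s=d/(1+c["k1"]*(s@s))
    R=Rot.from_euler("xyz",c["orientation"]).as_matrix()
    return np.array(c["eye"],float),R@np.array([s[0],s[1],1])
def onz(c,u,v,z):
    e,d=ray(c,u,v); return (e+d*(z-e[2])/d[2])[:2]
def proj(c,p):
    R=Rot.from_euler("xyz",c["orientation"]).as_matrix(); q=R.T@(np.array(p,float)-c["eye"]); s=q[:2]/q[2]
    s=s*(1+c["k1"]*(s@s)); return s*K(c)+[c["cx"],c["cy"]]
E
python3 - <<'E'
from bench import robot
import cv2,pickle
d={}
for n in("scene","side","wrist"):
    d[n]=robot.get_image(n); cv2.imwrite(f"pics/{n}0.png",d[n]["img"])
    print(n,{k:v for k,v in d[n].items() if k!="img"})
pickle.dump(d,open("d0.pkl","wb"))
E
```

```text
scene {'fovy': 52.5805396380012, 'cx': 320.65051171610054, 'cy': 200.75447282677442, 'k1': -0.017426076138490204, 'eye': array([164.58853892, 744.50565569, 693.05127456]), 'orientation': array([-2.21549066, -0.02195498, -2.58418535])}
side {'fovy': 48.71974597372673, 'cx': 317.895169833009, 'cy': 179.2155850516017, 'k1': -0.07895971002549411, 'eye': array([ 517.24948564, 1206.55828076,  752.15648494]), 'orientation': array([-2.1031596 ,  0.01523051, -3.07323771])}
wrist {'fovy': 61.17437013295813, 'cx': 322.1134179022519, 'cy': 198.4295020173881, 'k1': -0.061926767043358054, 'eye': array([ 211.81184581, -512.47829915,  383.36598694]), 'orientation': array([ 2.86643148e+00,  1.37693945e-03, -1.31795656e+00])}
```

View pics/scene0.png

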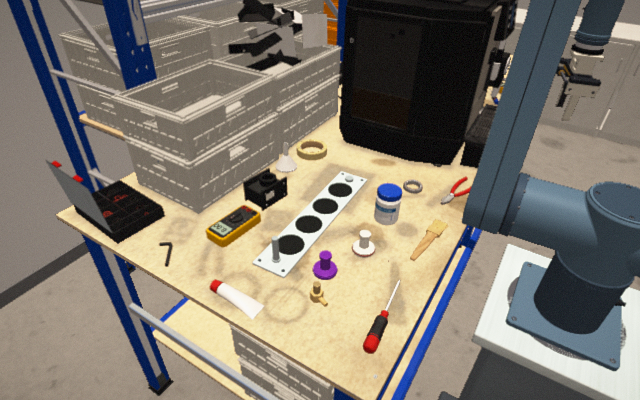

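View pics/side0.png

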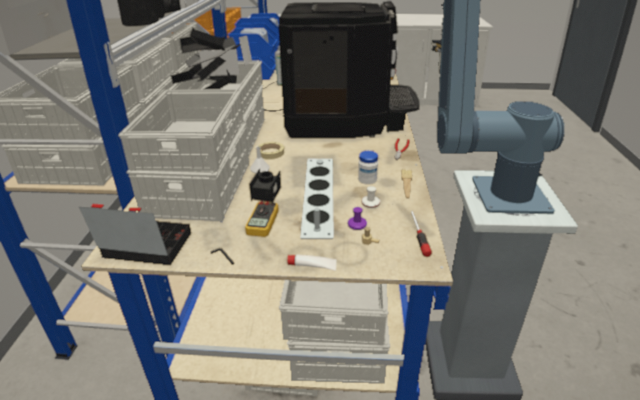

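The scene view shows the tall pin at (277,250), the low pin at (350,178), the jar at (388,203), the piston at (364,243), the valve at (318,292) and the burr at about (412,186). The side view agrees, with the purple look-alike at (357,218).

```bash
python3 - <<'E'
from h import *
d=pickle.load(open("d0.pkl","rb"));c=d["scene"];s=d["side"]
for n,u,v,z in [("pad_low",340,190,11),("p2",326,205,11),("p3",309,222,11),("pad_tall",290,245,11),("tallpin top",277,240,70+8),("lowpin",350,177,18),("jar lid",389,189,96),("burr",413,186,7),("piston head",365,234,55),("valve stem top",318,284,46),("purple top",325,255,55),("machine corner",345,140,0),("machine c2",462,162,0),("pliers",450,195,5),("crate corner",190,208,0),("brew",265,178,70)]:
    print(n,onz(c,u,v,z).round())
for n,u,v,z in [("pad_low",320,171,11),("pad_tall",317,217,11),("jar lid",369,156,96),("piston head",372,190,55),("valve top",367,231,46),("machine l",287,134,0),("machine r",408,135,0)]:
    print("side",n,onz(s,u,v,z).round())
cv2.imwrite("pics/crop0.png",cv2.resize(c["img"][130:320,230:490],None,fx=3,fy=3,interpolation=cv2.INTER_CUBIC))
E
```

```text
pad_low [ 612. -109.]
p2 [609. -25.]
p3 [608.  62.]
pad_tall [599. 161.]
tallpin top [590. 221.]
lowpin [ 616. -176.]
jar lid [454. -76.]
burr [ 443. -253.]
piston head [444.  70.]
valve stem top [459. 255.]
purple top [487. 182.]
machine corner [ 758. -401.]
machine c2 [ 361. -488.]
pliers [ 336. -273.]
crate corner [922. 182.]
brew [774.  30.]
side pad_low [ 611. -103.]
side pad_tall [602. 167.]
side jar lid [450. -57.]
side piston head [443.  83.]
side valve top [463. 273.]
side machine l [ 767. -424.]
side machine r [ 277. -433.]
```

View pics/crop0.png

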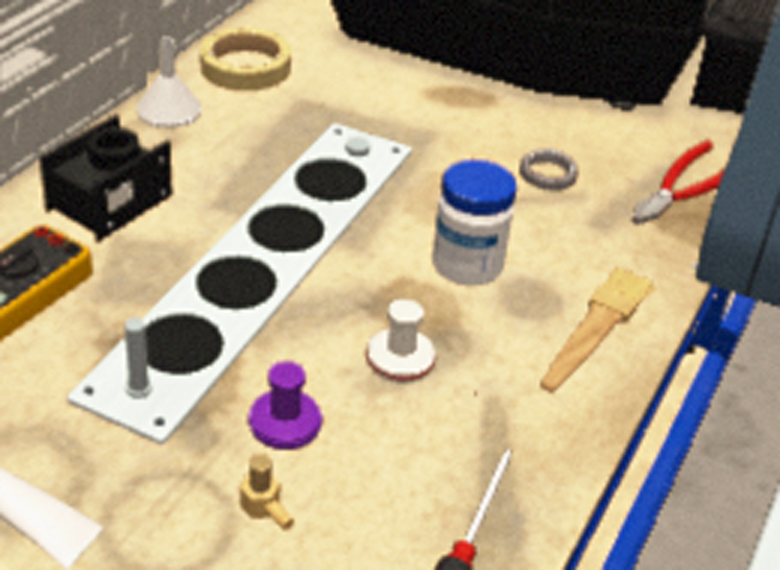

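```bash
python3 - <<'E'
from h import *
from bench import robot
r=robot.current_eef_rot(); print("rot",r)
R=Rot.from_euler("xyz",r).as_matrix(); c=pickle.load(open("d0.pkl","rb"))["wrist"]
print("cam off in tool",R.T@(c["eye"]-robot.current_tcp_pos())); Rc=Rot.from_euler("xyz",c["orientation"]).as_matrix(); print("cam axes in tool\n",(R.T@Rc).round(2))
robot.move_linear([60,-330,330]); print(robot.current_t(),robot.current_qpos())
q=np.array(robot.current_qpos()); q[0]=-0.3; robot.move_j(q); print(robot.current_t(),robot.current_tcp_pos())
for y in(-1.57,0,1.57,3.14): print(y,robot.inverse_kinematics([480,20,340],[3.1416,0,y]))
E
```

```text
rot [-3.14022606e+00 -2.83329637e-04  2.53767497e-01]
cam off in tool [  76.28827776   -0.57797315 -165.3206783 ]
cam axes in tool
 [[-0.   -0.96 -0.27]
 [ 1.   -0.   -0.  ]
 [ 0.   -0.27  0.96]]
1.925 [-1.72737635e+00 -2.07852595e-01  1.75041959e+00  8.21943094e-05
  1.59993803e+00 -4.10429985e-01]
3.5417 [335.53925083  11.7002312  329.4779009 ]
-1.57 [-1.91086915e-01  7.48952005e-02  1.46671299e+00  1.40161525e-06
  1.59997725e+00  2.94970945e+00]
0 [-1.91091476e-01  7.49001360e-02  1.46670760e+00  7.21576118e-06
  1.59998632e+00  1.37970506e+00]
1.57 [-1.91084725e-01  7.49055002e-02  1.46670173e+00 -1.39010786e-06
  1.59999264e+00 -1.90288439e-01]
3.14 [-1.91080153e-01  7.49005733e-02  1.46670712e+00 -7.21799032e-06
  1.59998358e+00 -1.76028404e+00]
```

```bash
python3 - <<'E'
from h import *
from bench import robot
robot.move_ptp([520,0,340],[3.1416,0,0]); robot.sleep(0.3)
c=robot.get_image("wrist"); pickle.dump(c,open("w1.pkl","wb")); cv2.imwrite("pics/w1.png",c["img"]); print(robot.current_t(),robot.current_tcp_pos())
E
```

```text
5.45 [5.19879003e+02 1.83103127e-02 3.40165207e+02]
```

View pics/w1.png

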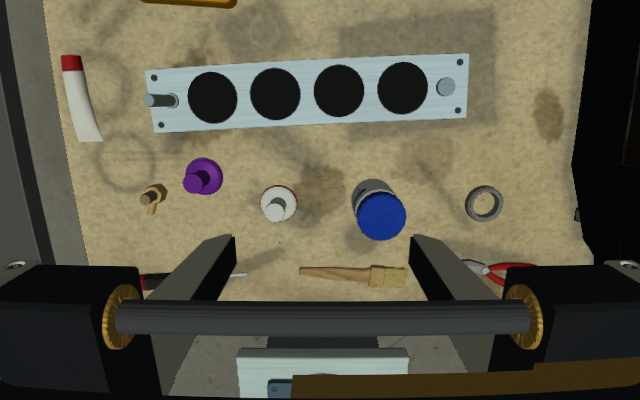

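The wrist view shows pads at (212,97), (275,94), (339,91) and (402,88), with the low pin at (446,86) and the tall pin at the left end. The burr is at (485,203), the jar lid at (381,215), the piston head at (276,210) and the valve at (151,197).

```bash
python3 - <<'E'
from h import *
c=pickle.load(open("w1.pkl","rb")); s=pickle.load(open("d0.pkl","rb"))
im=c["img"]; hsv=cv2.cvtColor(im,cv2.COLOR_BGR2HSV)
def blobs(m,x0,y0,x1,y1):
    k=np.zeros_like(m); k[y0:y1,x0:x1]=m[y0:y1,x0:x1]
    n,l,st,ce=cv2.connectedComponentsWithStats(k)
    return sorted([(int(st[i,4]),st[i,:4].tolist(),ce[i]) for i in range(1,n) if st[i,4]>40],key=lambda b:-b[0])
dark=((hsv[...,2]<50)*255).astype(np.uint8)
for a,b,ce in blobs(dark,180,55,440,125)[:4]: print("pad",a,b,ce.round(1),onz(c,*ce,11).round(1))
blue=cv2.inRange(hsv,(105,150,60),(130,255,255))
for a,b,ce in blobs(blue,330,150,430,245)[:2]: print("lid",a,b,ce.round(1),onz(c,*ce,92).round(1))
gr=((hsv[...,1]<60)*255).astype(np.uint8)
for a,b,ce in blobs(gr,455,175,515,230)[:2]:
    print("burr",a,b,ce.round(1),onz(c,b[0]+b[2]/2,b[1]+b[3]/2,9).round(1))
cv2.imwrite("pics/c1.png",np.hstack([cv2.resize(im[170:235,x:x+65],None,fx=6,fy=6,interpolation=cv2.INTER_CUBIC) for x in(125,245)]))
E
```

```text
pad 2011 [314, 65, 50, 52] [338.5  90.4] [613.6 -22.4]
pad 1999 [378, 62, 50, 52] [402.2  87.6] [ 617.9 -111.8]
pad 1983 [251, 69, 49, 51] [274.9  93.7] [609.4  67. ]
pad 1948 [188, 72, 49, 51] [212.   97.1] [605.6 156.6]
lid 1730 [357, 194, 49, 46] [381.2 216.7] [454.6 -75.6]
burr 700 [465, 186, 39, 36] [483.8 203.3] [ 446.5 -251.9]
```

View pics/c1.png

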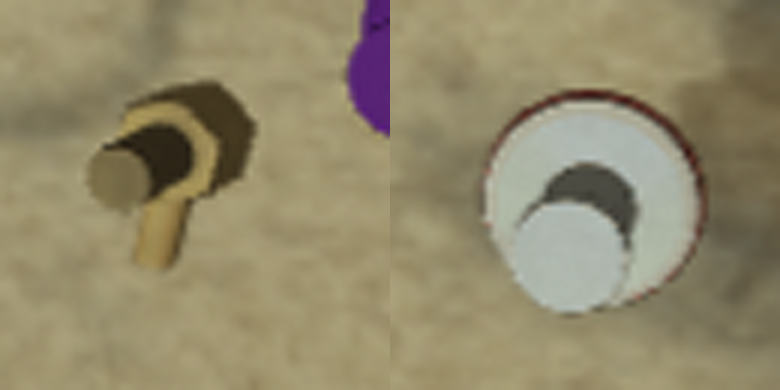

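```bash
cat >> h.py <<'E'
Y=[np.pi,0,np.pi/2]
def pickplace(robot,p,q,zg,op,zc=170,hop=1.5):
    """grasp at p (TCP height zg), set down at q on a pad (top at 11)"""
    robot.move_gripper(op/93)
    robot.move_ptp([*p,zg+70],Y); robot.move_linear([*p,zg],speed=120)
    robot.move_gripper(0); print("grip w",robot.current_gripper_width()*93,robot.current_finger_force())
    robot.move_linear([*p,zc],speed=200)
    robot.move_linear([*q,zc],speed=250)
    robot.move_linear([*q,zg+25],speed=200)
    print("stop",robot.move_linear([*q,zg+11+hop-2],speed=25,f_stop=6),robot.current_tcp_pos(),"w",robot.current_gripper_width()*93)
    robot.move_gripper(op/93); robot.move_linear([*q,zg+90],speed=150); print("t",robot.current_t())
E
python3 - <<'E'
from h import *
from bench import robot
c=pickle.load(open("w1.pkl","rb"));s=pickle.load(open("d0.pkl","rb"))["scene"]
def tri(z,a,b): return onz(c,*a,z).round(1),onz(s,*b,z).round(1)
print("piston head",tri(55,(275.3,212.8),(365,234)),"foot",onz(c,279.2,203.3,17).round(1))
print("valve stem top",tri(46,(145,199.7),(230+262/3,130+462/3)),"stem base",onz(c,125+170/6,170+152/6,22).round(1),"pipe end",onz(c,125+155/6,170+262/6,10).round(1))
p=(onz(c,275.3,212.8,55)+onz(c,279.2,203.3,17))/2; print(p)
pickplace(robot,p,(609.4,67),29,50)
E
```

```text
piston head (array([447.9,  66.4]), array([444.5,  69.9])) foot [450.4  65.4]
valve stem top (array([464.5, 255.4]), array([460.5, 256. ])) stem base [464.5 254.7] pipe end [431.5 269.2]
[449.14849111  65.8994262 ]
grip w 25.511174642333124 30.000733290798962
stop True [609.16704089  67.01639022  40.45052487] w 25.073416494761105
t 13.125
```

```bash
python3 - <<'E'
from h import *
from bench import robot
pickplace(robot,(464,255),(616,-22.4),25,45,zc=150)
pickplace(robot,(446.5,-252),(617.9,-111.8),3,80,zc=130)
robot.move_ptp([520,0,340],[3.1416,0,0]); robot.sleep(0.3)
c=robot.get_image("wrist"); pickle.dump(c,open("w2.pkl","wb")); cv2.imwrite("pics/w2.png",c["img"]); print(robot.current_t())
E
```

```text
grip w 15.488033175376476 30.001021027565002
stop True [615.87715873 -22.45668084  36.34316547] w 15.298274813274183
t 20.525
grip w 55.75406950505056 30.04454243928194
stop True [ 617.88113332 -111.71677872   14.44485965] w 55.86906427716945
t 27.9917
29.8583
```

View pics/w2.png

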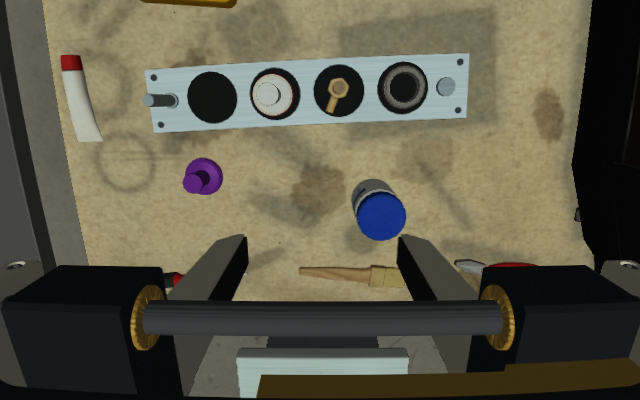

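Piston (274,93), valve (338,90) and burr (403,87) all stand on their pads. The jar is next.

```bash
python3 - <<'E'
from h import *
from bench import robot
pickplace(robot,(454.6,-75.6),(605.6,156.6),36,93,zc=160)
robot.move_linear([520,100,300]); robot.move_ptp([520,0,340],[3.1416,0,0]); robot.sleep(0.3)
c=robot.get_image("wrist"); pickle.dump(c,open("w3.pkl","wb"))
im=c["img"]; hsv=cv2.cvtColor(im,cv2.COLOR_BGR2HSV)
m=cv2.moments(cv2.inRange(hsv,(105,150,60),(130,255,255))[50:130,180:250],True)
print("lid",onz(c,180+m["m10"]/m["m00"],50+m["m01"]/m["m00"],103).round(1),robot.current_t())
s=robot.get_image("scene"); a=cv2.resize(im[50:130,140:480],(800,188)); b=cv2.resize(s["img"][140:290,230:430],(533,400)); o=np.zeros((588,800,3),np.uint8);o[:188]=a;o[188:,:533]=b
cv2.imwrite("pics/end.png",o)
E
```

```text
grip w 64.67133560658448 30.000838707201183
stop True [605.4150601  156.66173308  47.1908242 ] w 64.64601129733111
t 37.7667
lid [605.8 147.9] 40.8583
```

View pics/end.png

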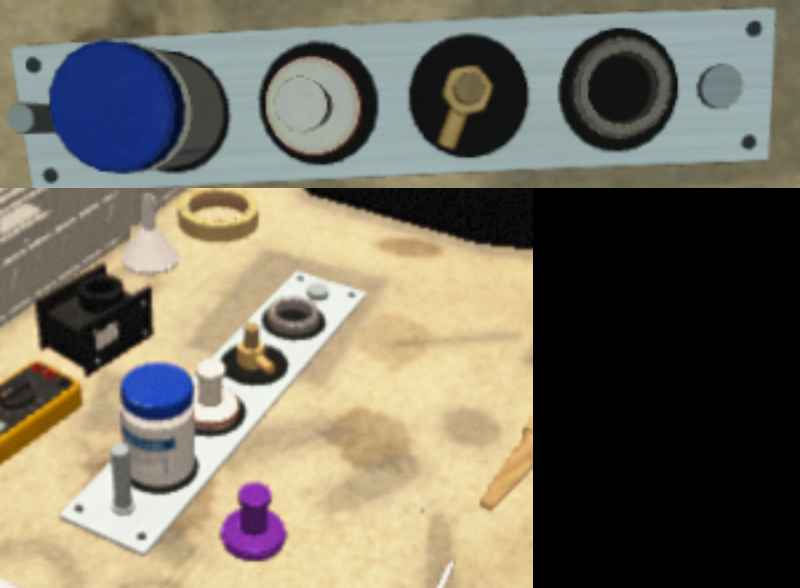

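All four stand upright on their pads. The lid mask was cut off at column 180, since the lid spans about columns 161 to 217, so I'll recompute its centre.

```bash
python3 - <<'E'
from h import *
c=pickle.load(open("w3.pkl","rb")); hsv=cv2.cvtColor(c["img"],cv2.COLOR_BGR2HSV)
m=cv2.moments(cv2.inRange(hsv,(105,150,60),(130,255,255))[50:140,130:250],True)
p=onz(c,130+m["m10"]/m["m00"],50+m["m01"]/m["m00"],104); print(p)
f=onz(c,140+(313-0)*.425,50+105*.4255,28); print("piston foot",f)
if np.hypot(*(p-[605.6,156.6]))<9:
    from bench import robot
    print(robot.hand_in())
E
```

```text
[606.5406234  155.87423607]
piston foot [607.61002559  67.56199364]
the job is handed in; nothing more can be done
None
```

The job is handed in, with burr, valve, piston and jar upright on their pads in order from the low pin to the tall pin. The last pictures put the jar and piston within about 2 mm of their pad centres; valve and burr were checked by eye. The last measured time was about 41 s, and the judging result was not reported back.

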